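# Check the oil of a roaster's drum gearbox with its dipstick

## Task

Take the dipstick by its handle out of its rest, push it down the slanted guide tube of the gearbox until its collar is fully home against the tube's mouth, and draw it right out again. Then present it for reading: finish while still holding it motionless in the gripper, level and with its marked face up, its tip over the middle of the drip tray and about 10 cm above the bench, touching nothing but the fingers. Leave the bottle, the cup, the wrench and the spoon where they are.

Things in the scene. Friction and masses are not known exactly. Their poses are not given: they have to be found in the camera images.
- dipstick: Steel dipstick, black bar handle, 235 mm, 0.2 kg. Origin: handle centre on the axis; x to the tip, z normal of the marked face (up at start). Along x: handle -55 to 55 mm (18 wide, 24 high), 12 mm square neck to 79, collar 40 mm across 79 to 87, rod 10 mm across, marked flat blade 140 to 180. Balances near x = 17 mm. Lies level in the rest, axis 60 mm up; lifts straight up.
- dipstick_tip (a point): End of the dipstick's blade, on its axis: (180, 0, 0) mm in the dipstick's frame.
- collar_face (a point): Centre of the collar face that looks to the tip: (87, 0, 0) mm in the dipstick's frame. It stops against the guide tube's mouth.
- guide_tube: Steel tube on the gearbox, sloping 30 degrees above level towards the robot. Origin: centre of its mouth, 140 mm above the bench; z points out along its axis, y is level. Bore 16 mm, flaring over the last 20 mm to 24 mm inside, 36 mm outside; 105 mm long and open below, so the rod (93 mm past the collar) never bottoms. Inserted, the dipstick's x is reversed to this z, at any roll.
- gearbox: Dark steel gearbox fixed to the bench, 160 x 130 x 120 mm high, with round brass covers on both sides and a grey motor 100 mm thick and 120 mm long behind it (+x). Origin at the centre of the housing's underside; the tube's mouth is at (-105, 0, 140) mm in this frame.
- rest: Plywood rest fixed to the bench, left or right of the gearbox (the tray on the other side): board 270 x 70 x 8 mm. Origin: centre of its underside; x runs along the lying dipstick to its tip, whose origin starts at (-65, 0, 60) mm. Two forks 10 mm thick: x = -110 mm under the handle's rear (38 wide, 60 high), x = 2 mm under the neck (32 wide, 66 high).
- drip_tray: Shallow aluminium tray fixed to the bench, 150 x 130 mm, 22 mm high, wall 3 mm. Origin at the centre of its underside.
- oil_bottle: Grey plastic oil bottle, 50 mm across, 130 mm high, in front of the gearbox, left. Bystander, stays put. Origin at the centre of its underside.
- cup: White ceramic cup, 72 mm across, 60 mm high, in front of the gearbox, right. Bystander, stays put. Origin at the centre of its underside.
- wrench: Wrench, 170 mm, lying at the left edge. Bystander, stays put. Origin on its underside.
- scoop: Measuring spoon, 170 mm, lying at the right edge. Bystander, stays put. Origin on its underside.
Mind the look-alikes: they are no part of the job. Leave any yellow look-alike of the dipstick alone.

How it is judged:
On the way, in this order (a step that is already met when the one before it is completed fails the run):
1. the dipstick is lifted clear of its rest in the fingers (contact force between the fingers and dipstick above 1 N and height (world z) of dipstick above 0.1 m), for 0.1 s.
2. the dipstick is in the guide tube with its collar home on the mouth (gap under 3 mm, held by the fingers) (contact force between the fingers and dipstick above 1 N and z of collar_face in the frame of guide_tube below 0.003 m and distance between collar_face and guide_tube below 0.008 m and angle between the x axis of dipstick and the z axis of guide_tube, either way round below 0.12 rad), for 0.2 s.
3. the dipstick is drawn right out of the tube, held (contact force between the fingers and dipstick above 1 N and z of dipstick_tip in the frame of guide_tube above 0.005 m), for 0.1 s.
At the end, for the whole second after the job is handed in: Dipstick held still in the fingers, level within 8 degrees, marked face up within 11 degrees, tip within 40 mm horizontally of the tray centre and 60 to 150 mm above the bench, touching nothing but the fingers; bottle, cup, wrench, spoon within 30 mm of their starts (contact force between the fingers and dipstick above 1 N and horizontal distance between dipstick_tip and drip_tray below 0.04 m and height (world z) of dipstick_tip between 0.06 and 0.15 m and height (world z) of dipstick above 0.06 m and angle between dipstick's own x axis and vertical between 1.42 and 1.72 rad and angle between dipstick's own z axis and vertical below 0.2 rad and linear speed of dipstick below 0.02 m/s and angular speed of dipstick below 0.15 rad/s and contact force between dipstick and gearbox below 0.1 N and contact force between dipstick and rest below 0.1 N and contact force between dipstick and drip_tray below 0.1 N and contact force between dipstick and oil_bottle below 0.1 N and contact force between dipstick and cup below 0.1 N and contact force between dipstick and wrench below 0.1 N and contact force between dipstick and scoop below 0.1 N and distance of each of oil_bottle, cup, wrench, scoop from where it was at the start of the episode below 0.03 m); the arm keeps its last pose, push and grip.
It fails at once if the bottle, the cup, the wrench or the spoon is knocked over or shifted by more than 30 mm (distance of any of oil_bottle, cup, wrench, scoop from where it was at the start of the episode above 0.03 m).
It also fails if it takes over 54 s, if anything falls off the work surface, if the arm or the gripper's body presses on something with over 40 N, if the wrist force passes 120 N, or if a joint passes its speed limit or range.

## Robot

A 6-joint arm with a two-finger parallel gripper is mounted at the origin on the work surface. World frame = base frame: x ahead of the robot, y to its left, z up, the work surface at z = 0. Lengths are in m, angles in rad, forces in N, time in s.
With the tool pointing down it reaches from about 0.375 to 0.925 m from the base axis. Payload 5.7 kg.
Tool frame: the origin (TCP) lies between the finger pads; the fingertips stand 11 mm ahead of it and the grasp point (between the pads) lies 8 mm behind it; z points along the fingers, y is the line along which they close (so a half turn about z gives the same grasp; the last joint's range is limited). The gripper opens to 85 mm and grips with 20 to 120 N. Pads are 22 mm wide; open, the fingers measure 114 mm over their backs; the gripper's body (76 mm by 85 mm) begins 54 mm behind the grasp point. The pads swing forward as they close: fully open they stand 13 mm farther back than shut.
Start: joints at [1.072, 0.359, 1.51, -0, 1.272, -0.115], TCP at [0.225, 0.556, 0.213] pointing down, gripper open.
Joint ranges: [-2.97, 2.97], [-1.01, 2.36], [0.21, 2.38], [-0.96, 4.11], [0.2, 2.71], [-2.98, 2.98]. Speed limits (rad/s): [2.39, 2.39, 3.14, 3.14, 3.14, 3.14].

## Interface

Orientations are given as a unit quaternion [w, x, y, z].
In Python, from plant import r, snapshot gives the robot as it stands.
- The arm moves only by the shell command python3 -m crank 'ROWS' [FORCE]. ROWS is a JSON object of lists of equal length, an entry for each row: "dp": the shift along the tool's x, y, z in cm, a list of three; "delta_rot": the turn, a rotation vector about the tool's x, y, z in rad, a list of three; "claw": the finger opening in cm, from 0 to 8.54. In form: {"dp": [[x, y, z], ...], "delta_rot": [[rx, ry, rz], ...], "claw": [claw, ...]}. A call has 1 to 10 rows; each row shifts and turns the commanded pose from where the row before left it, along the tool's axes as they then stand; what a row does not reach is not made up. A row lasts 1/12 s, in which the tool goes at most 41.7 mm and 7.16 degrees, less where a joint would pass 70% of its speed; a pose out of reach is approached as far as the arm can. A call with a gripper value outside its range is refused whole. The fingers move at their own pace and stop on an object; FORCE is the grip in N (left out, the last holds). Time passes only in rows, so rows that do not move let the fingers close. It gives the time, the measured TCP pose, the force, the opening and the grip force at its end, in the units of the state.
- r.get_obs(): the state, without advancing time (a new reading comes with each control period).
- snapshot(name): name is "scene" or "top" or "wrist"; returns a dict with "frame" (480x640x3 uint8, blue, green, red), "range_z" (480x640 float32, m along the optical axis (not along the pixel's ray), 0 where there is no reading), "mtx" (3x3 intrinsics, pixels), "D" ([k1, k2, p1, p2, k3] as OpenCV has them; the pictures are not rectified), "extrinsics" (4x4, takes a point from camera to world coordinates). Camera axes: x right, y up, looking along -z (the intrinsics and any distortion apply to the point x, -y, -z); pixel columns grow to the right and rows downward; lengths in m; the calibration is good to about 2 mm. A picture is of the moment at which its call begins.
- r.close_job(): hands the job in; it is judged then, once.
The state is a dict: "time_s": time; "joint_positions": joint angles; "dq": joint speeds; "joint_efforts": joint torques, N m; "position": TCP position; "tcp_rot": TCP orientation; "force": force on the tool from outside, world axes, zero at the start; "moment": the same for the moment, N m; "opening": opening from 0.0 (shut) to 1.0 (fully open); "finger_force": force on a finger pad.
Only numpy, scipy, OpenCV 4.12 (cv2) and the standard library are available. Lean on these libraries where they do the work, as an engineer would, in place of code of your own. Each camera call takes 0.05 s, during which the arm holds its last target. There are 200 camera calls.

## Working session

There is one attempt and no reset: what is moved stays moved. The work goes in short steps, Python scripts to look and compute and a shell command to move; the robot and the scene stay as the last step left them, time stands still between calls to the robot, and variables do not carry over. Pictures are saved under pics/ and viewed, at most 10 in all, crops included, and the job is handed in when it is done.

```bash
ls; mkdir -p pics
python3 - <<'E'
from plant import r,snapshot
import cv2,numpy as np
for n in ["scene","top"]:
    s=snapshot(n); cv2.imwrite(f"pics/{n}0.png",s["frame"]); np.savez(f"{n}0.npz",**s)
    print(n,s["mtx"].tolist(),s["D"],s["extrinsics"].round(3).tolist())
print(r.get_obs())
E
```

```text
pics
scene [[466.59807286693746, 0.0, 323.6323265085084], [0.0, 466.59807286693746, 253.74504507678822], [0.0, 0.0, 1.0]] [-0.11966879  0.          0.          0.          0.        ] [[-0.415, -0.625, 0.661, 1.335], [0.91, -0.277, 0.309, 0.401], [-0.01, 0.729, 0.684, 0.959], [0.0, 0.0, 0.0, 1.0]]
top [[482.3450746840941, 0.0, 325.20055398925695], [0.0, 482.3450746840941, 242.06178708606961], [0.0, 0.0, 1.0]] [-0.0366929  0.         0.         0.         0.       ] [[-0.028, 0.986, -0.163, 0.309], [-1.0, -0.027, 0.005, -0.001], [0.0, 0.164, 0.987, 1.4], [0.0, 0.0, 0.0, 1.0]]
{'time_s': 0.1, 'joint_positions': array([ 1.07188630e+00,  3.59432000e-01,  1.51133962e+00, -9.80515889e-07,
        1.27254427e+00, -1.15069717e-01]), 'dq': array([-0.00094251, -0.0013476 , -0.00199395,  0.00030305, -0.00109456,
        0.00079796]), 'joint_efforts': array([ 8.45758750e-04, -5.28651237e+01, -2.79352731e+01, -2.10104668e-04,
        5.12429528e-03, -7.38132798e-06]), 'position': array([0.22435931, 0.55575332, 0.21223241]), 'tcp_rot': array([-2.59926129e-04,  1.90743935e-01,  9.81639449e-01, -8.21476298e-04]), 'force': array([ 0.93442831, -0.16892327,  0.67956995]), 'moment': array([-0.04854873,  0.02957594, -0.01058667]), 'finger_force': 0.0, 'opening': 0.9998324594304213}
```

View pics/scene0.png

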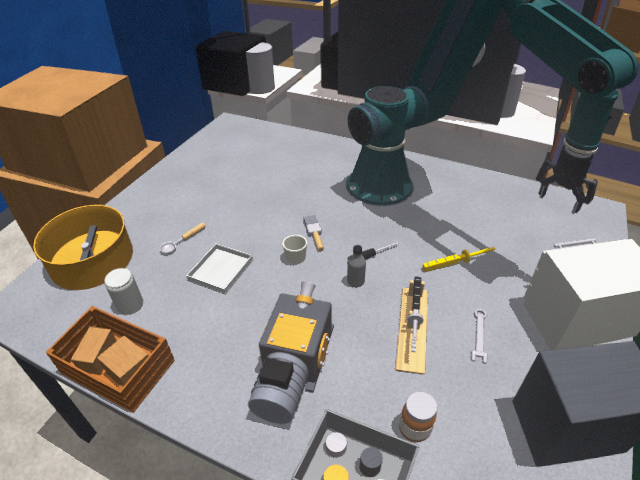

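View pics/top0.png

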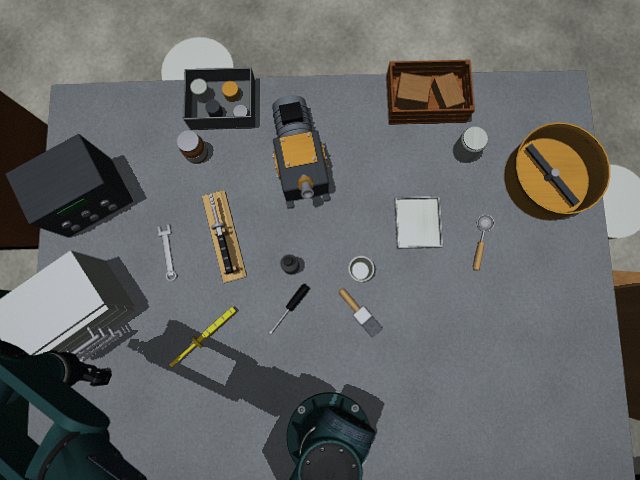

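The scene view shows the rest and dipstick at (415,310), the gearbox tube mouth at (305,290) and the tray at (220,268). In the top view the dipstick runs from (230,270) to (212,195), with the mouth near (308,185) and the tray at (418,222). The yellow look-alike is at (205,335). Next I'll enlarge these areas.

```bash
cat > h.py <<'E'
import numpy as np,cv2
def load(n): return dict(np.load(n))
def ray(s,uv):
    p=cv2.undistortPoints(np.array(uv,float).reshape(-1,1,2),s["mtx"],s["D"]).reshape(-1,2)
    d=np.c_[p[:,0],-p[:,1],-np.ones(len(p))]
    E=s["extrinsics"]; return E[:3,3],d@E[:3,:3].T
def atz(s,uv,z):
    o,d=ray(s,uv); t=(z-o[2])/d[:,2]; return o+t[:,None]*d
def atdepth(s,uv):
    o,d=ray(s,uv); uv=np.array(uv).round().astype(int); return o+s["range_z"][uv[:,1],uv[:,0]][:,None]*d
def proj(s,P):
    E=s["extrinsics"]; c=(np.atleast_2d(P)-E[:3,3])@E[:3,:3]; c=c*[1,-1,-1]
    return cv2.projectPoints(c,np.zeros(3),np.zeros(3),s["mtx"],s["D"])[0].reshape(-1,2)
def cloud(s):
    v,u=np.mgrid[0:480,0:640]; uv=np.c_[u.ravel(),v.ravel()]
    return atdepth(s,uv).reshape(480,640,3)
E
python3 - <<'E'
from h import *
t=load("top0.npz"); s=load("scene0.npz")
a=cv2.resize(t["frame"][180:290,190:270],None,fx=5,fy=5,interpolation=cv2.INTER_CUBIC)
b=cv2.resize(t["frame"][150:215,265:340],None,fx=5,fy=5,interpolation=cv2.INTER_CUBIC)
c=np.zeros((550,785,3),np.uint8); c[:,:400]=a; c[:325,405:780]=b
cv2.imwrite("pics/c1.png",c)
a=cv2.resize(s["frame"][270:380,380:445],None,fx=5,fy=5,interpolation=cv2.INTER_CUBIC)
b=cv2.resize(s["frame"][270:360,255:340],None,fx=5,fy=5,interpolation=cv2.INTER_CUBIC)
c=np.zeros((550,760,3),np.uint8); c[:,:325]=a; c[:450,330:755]=b
cv2.imwrite("pics/c2.png",c)
E
```

```text
(no output)
```

View pics/c1.png

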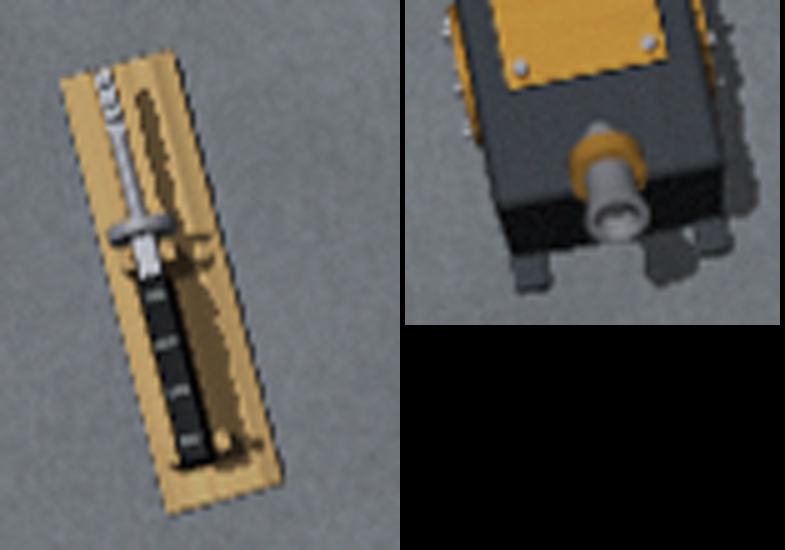

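View pics/c2.png

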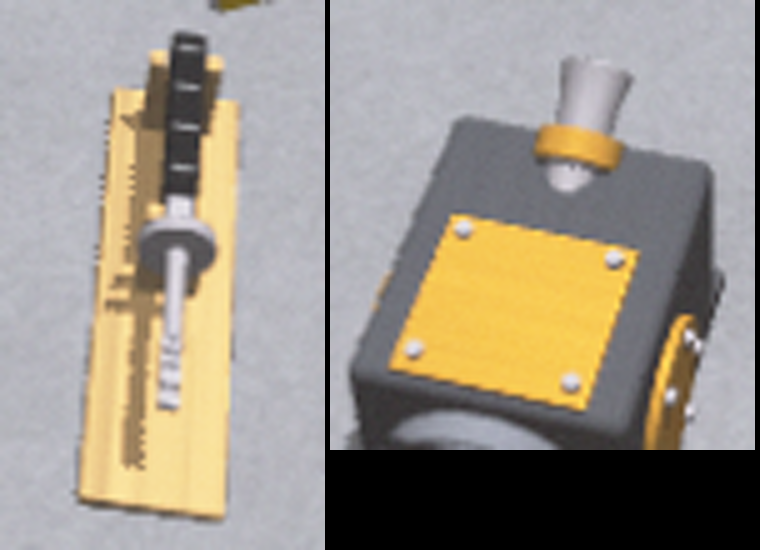

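The crops give the board corners, in top-crop pixels, as (62,78), (175,52), (283,482) and (167,513). The dipstick tip is at (103,72) and the handle's rear at (196,462). The mouth's ellipse is centred at (617,217). The scene crop shows the tube as seen from behind.

Run:
```python
from h import *
t=load("top0.npz"); s=load("scene0.npz")
A=lambda p:np.array(p,float)/5+[190,180]-.4
B=lambda p:(np.array(p,float)-[405,0])/5+[265,150]-.4
b=atz(t,A([(62,78),(175,52),(283,482),(167,513)]),.008)
print("board",b.round(4).tolist(),"c",b.mean(0).round(4), [np.linalg.norm(b[i]-b[i-1]).round(4) for i in range(4)])
ax=(b[0]+b[1]-b[2]-b[3]);print("yaw board",np.arctan2(ax[1],ax[0]))
d=atz(t,A([(103,72),(113,230),(173,217)]),.06);print("tip,collar",d.round(4).tolist())
h=atz(t,A([(139,283),(175,272),(213,458),(178,468)]),.072); print("handle",h.round(4).tolist(),h.mean(0).round(4))
m=atz(t,B([(617,217)]),.14);print("mouth",m)
tr=cloud(t)
for nm,S in(("top",t),("scene",s)):
    C=cloud(S).reshape(-1,3)
    k=(abs(C[:,2]-.12)<.006)&(np.hypot(*(C[:,:2]-m[0,:2]).T)<.25)&(C[:,0]>m[0,0])
    P=C[k]; rc=cv2.minAreaRect((P[:,:2]*1000).astype(np.float32)); print(nm,"gear",rc,k.sum(),np.median(P[:,2]))
    # tray: heights 15-30mm
    c0=atz(t,[(418,222)],0.0)[0]
    k=(C[:,2]>.014)&(C[:,2]<.035)&(np.hypot(*(C[:,:2]-c0[:2]).T)<.13)
    P=C[k]; print(nm,"tray",cv2.minAreaRect((P[:,:2]*1000).astype(np.float32)),k.sum())
    for nm2,uv in (("bottle",(290,263)),("cup",(361,268))):
        c=atz(t,[uv],.05)[0]; k=(C[:,2]>.03)&(C[:,2]<.16)&(np.hypot(*(C[:,:2]-c[:2]).T)<.08);P=C[k];print(nm2,P.min(0).round(3),P.max(0).round(3))
    # dipstick handle & rod
    k=(C[:,2]>.052)&(C[:,2]<.1)&(np.hypot(*(C[:,:2]-h.mean(0)[:2]).T)<.2)&(np.hypot(*(C[:,:2]-d[0,:2]).T)<.3)
    P=C[k]; l=cv2.fitLine(P[:,:2].astype(np.float32),cv2.DIST_HUBER,0,.005,.005).ravel();print("dip",l,np.arctan2(l[1],l[0]),np.percentile(P[:,2],[50,95]),k.sum())
```

```text
board [[0.6917, 0.356, 0.008], [0.7058, 0.2885, 0.008], [0.4467, 0.2241, 0.008], [0.4306, 0.2913, 0.008]] c [0.5687 0.29   0.008 ] [np.float64(0.2691), np.float64(0.0689), np.float64(0.2669), np.float64(0.0692)]
yaw board 0.2432715284068221
tip,collar [[0.6803, 0.3191, 0.06], [0.5876, 0.3122, 0.06], [0.5942, 0.2781, 0.06]]
handle [[0.5544, 0.2945, 0.072], [0.5601, 0.2743, 0.072], [0.4548, 0.2526, 0.072], [0.4497, 0.272, 0.072]] [0.5047 0.2733 0.072 ]
mouth [[0.65346114 0.03864177 0.14      ]]
top gear ((762.361572265625, 57.33185577392578), (217.64511108398438, 129.71754455566406), 9.854643821716309) 2142 0.1214395749040702
top tray ((590.0287475585938, -280.7822570800781), (128.53302001953125, 151.35574340820312), 89.87776184082031) 280
bottle [0.403 0.054 0.03 ] [0.495 0.117 0.137]
cup [ 0.419 -0.139  0.031] [ 0.487 -0.071  0.067]
dip [0.9624009 0.2716329 0.5736745 0.290006 ] 0.27508935 [0.07014471 0.08531432] 606
scene gear ((787.8782348632812, 62.21044158935547), (222.75360107421875, 130.67660522460938), 9.851104736328125) 2951 0.12130564064119409
scene tray ((595.2457275390625, -279.9424133300781), (156.34083557128906, 137.0171356201172), 0.46058136224746704) 384
bottle [0.461 0.072 0.03 ] [0.504 0.121 0.135]
cup [ 0.422 -0.139  0.03 ] [ 0.495 -0.07   0.065]
dip [0.4783541  0.87816703 0.54549146 0.23237628] 1.0720168 [0.0698338  0.09165828] 814
```

The measurements agree. The dipstick origin comes out at (0.505,0.274) from both the board and the handle, with yaw 0.243. The mouth is at (0.6535,0.0385,0.14), with gearbox yaw 0.172, and the gear centreline passes through it. The tray centre is at (0.591,-0.281). Next is a helper that works out the remaining move in tool axes.

```bash
cat > go.py <<'E'
# usage: go.py X Y Z yaw pitch [ox oy oz]  : dipstick-origin target, dip x axis yaw/down-pitch -> remaining TCP move in tool axes
import sys,numpy as np
from scipy.spatial.transform import Rotation as Ro
from plant import r
a=list(map(float,sys.argv[1:])); off=np.array(a[5:8] if len(a)>7 else [.010,0,-.008])
o=r.get_obs(); q=o["tcp_rot"]; R=Ro.from_quat([*q[1:],q[0]])
yaw,pit=a[3],a[4]
dx=np.array([np.cos(yaw)*np.cos(pit),np.sin(yaw)*np.cos(pit),-np.sin(pit)]); dy=np.array([-np.sin(yaw),np.cos(yaw),0]); dz=np.cross(dx,dy)
T=Ro.from_matrix(np.c_[-dx,dy,-dz])
tcp=np.array(a[:3])-T.apply(off)
print("t",round(o["time_s"],2),"tcp",o["position"].round(4),"F",o["force"].round(1),"ff",round(o["finger_force"],1),"open",round(o["opening"],3))
print("q",o["joint_positions"].round(3))
print("dp cm now-axes",(R.inv().apply(tcp-o["position"])*100).round(2),"target-axes",(T.inv().apply(tcp-o["position"])*100).round(2),"rot",(R.inv()*T).as_rotvec().round(4))
E
python3 go.py .505 .274 .16 .243 0
```

```text
t 0.1 tcp [0.2244 0.5558 0.2122] F [ 0.9 -0.2  0.7] ff 0.0 open 1.0
q [ 1.072  0.359  1.511 -0.     1.273 -0.115]
dp cm now-axes [-37.38 -15.02   6.04] target-axes [-21.46 -34.1    6.02] rot [-0.0016 -0.0007 -0.6268]
```

```bash
python3 -m crank '{"dp":[[-3,-1.2,0.4],[-3,-1.2,0.4],[-3,-1.2,0.4],[-3,-1.2,0.4],[-3,-1.2,0.4],[-3,-1.2,0.4],[-3,-1.2,0.4],[-3,-1.2,0.4],[-3,-1.2,0.4],[-3,-1.2,0.4]],"delta_rot":[[0,0,0],[0,0,0],[0,0,0],[0,0,0],[0,0,0],[0,0,0],[0,0,0],[0,0,0],[0,0,0],[0,0,0]],"claw":[8,8,8,8,8,8,8,8,8,8]}' 60; python3 -m crank '{"dp":[[0,0,0],[0,0,0],[0,0,0],[0,0,0],[0,0,0],[0,0,0],[0,0,0]],"delta_rot":[[0,0,-0.105],[0,0,-0.105],[0,0,-0.105],[0,0,-0.105],[0,0,-0.105],[0,0,-0.1],[0,0,0]],"claw":[8,8,8,8,8,8,8]}'; python3 go.py .505 .274 .16 .243 0
```

```text
time_s: 0.93
position: [0.4586, 0.3313, 0.1725]
tcp_rot: [-0.0, 0.191, 0.982, -0.0]
force: [-0.1, 0.8, 0.5]
opening: 0.939
finger_force: 0.0
time_s: 1.52
position: [0.4576, 0.3325, 0.1726]
tcp_rot: [-0.0, -0.122, 0.993, -0.0]
force: [-0.1, 0.1, 0.4]
opening: 0.933
finger_force: 0.0
t 1.52 tcp [0.4576 0.3325 0.1726] F [-0.1  0.1  0.4] ff 0.0 open 0.933
q [ 0.506  0.35   1.634 -0.     1.159 -1.309]
dp cm now-axes [-4.19 -6.82  2.06] target-axes [-4.2  -6.82  2.06] rot [-0.0003 -0.0009  0.0016]
```

```bash
python3 -m crank '{"dp":[[-1.4,-2.27,0.5],[-1.4,-2.27,0.5],[-1.4,-2.27,0.5],[0,0,0],[0,0,0]],"delta_rot":[[0,0,0],[0,0,0],[0,0,0],[0,0,0],[0,0,0]],"claw":[8,8,8,8,8]}'; python3 go.py .505 .274 .06 .243 0
python3 - <<'E'
from h import *
from plant import snapshot
s=snapshot("wrist"); np.savez("w1.npz",**s)
R=np.array([np.cos(.243),np.sin(.243),0]);o=np.array([.5055,.2743,.06]);n=np.array([-R[1],R[0],0])
pts=[o-.055*R+[0,0,.012],o+.055*R+[0,0,.012],o+.18*R,o+.083*R+.02*n,o+.083*R-.02*n]
f=s["frame"].copy()
for p in proj(s,pts): print(p.round(1)); cv2.circle(f,tuple(int(v) for v in p),4,(0,0,255),1)
cv2.imwrite("pics/w1.png",f)
E
```

```text
time_s: 1.93
position: [0.5154, 0.2756, 0.1574]
tcp_rot: [-0.001, -0.118, 0.993, -0.0]
force: [-0.6, 0.7, -0.5]
opening: 0.935
finger_force: 0.0
t 1.93 tcp [0.5154 0.2756 0.1574] F [-0.6  0.7 -0.5] ff 0.0 open 0.935
q [ 0.373  0.392  1.609  0.     1.142 -1.434]
dp cm now-axes [ 0.04  0.09 10.54] target-axes [ 0.05  0.09 10.54] rot [-0.0001 -0.0012 -0.0067]
[319.8 142.5]
[320.6 299.1]
[321.3 425.2]
[346.5 324.6]
[295.1 324.8]
```

View pics/w1.png

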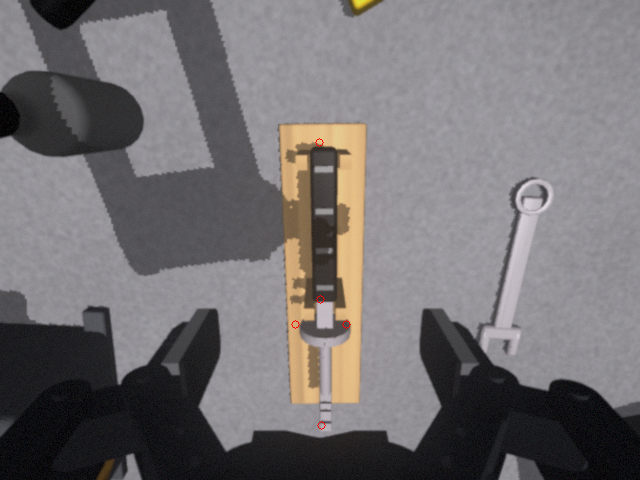

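The dipstick lies parallel to the tool, with its handle from (324,150) to (324,300) and its tip at (325,425). That is about 3 mm to the left of my prediction, so I'll shift 2 mm and descend.

```bash
python3 -m crank '{"dp":[[0,0.1,2.5],[0,0.1,2.5],[0,0,2.5],[0,0,2],[0,0,1],[0,0,0]],"delta_rot":[[0,0,0],[0,0,0],[0,0,0],[0,0,0],[0,0,0],[0,0,0]],"claw":[8,8,8,8,8,8]}' 60; python3 go.py .505 .274 .06 .243 0;  python3 -m crank '{"dp":[[0,0,0],[0,0,0],[0,0,0],[0,0,0],[0,0,0],[0,0,0],[0,0,0],[0,0,0]],"delta_rot":[[0,0,0],[0,0,0],[0,0,0],[0,0,0],[0,0,0],[0,0,0],[0,0,0],[0,0,0]],"claw":[5,4,3,2,1.5,1,1,1]}' 60;python3 go.py .505 .274 .06 .243 0
```

```text
time_s: 2.48
position: [0.5119, 0.2785, 0.0509]
tcp_rot: [-0.002, -0.12, 0.993, -0.001]
force: [0.7, -0.3, 0.1]
opening: 0.937
finger_force: 0.0
t 2.48 tcp [0.5119 0.2785 0.0509] F [ 0.7 -0.3  0.1] ff 0.0 open 0.937
q [ 0.38   0.524  1.704  0.     0.918 -1.433]
dp cm now-axes [-0.22 -0.27 -0.11] target-axes [-0.22 -0.27 -0.11] rot [-0.0005 -0.0047 -0.0018]
time_s: 3.15
position: [0.5153, 0.2787, 0.054]
tcp_rot: [0.001, -0.12, 0.993, 0.0]
force: [-0.2, -0.7, 6.8]
opening: 0.119
finger_force: 3.2
t 3.15 tcp [0.5153 0.2787 0.054 ] F [-0.2 -0.7  6.8] ff 3.2 open 0.119
q [ 0.378  0.52   1.7   -0.     0.919 -1.434]
dp cm now-axes [ 0.12 -0.21  0.2 ] target-axes [ 0.12 -0.21  0.2 ] rot [ 0.      0.0018 -0.002 ]
```

Run:
```python
from h import *
from plant import snapshot
a=snapshot("wrist"); s=snapshot("scene"); np.savez("s2.npz",**s)
c=np.hstack([cv2.resize(a["frame"],(400,300)),cv2.resize(s["frame"][230:365,360:540],(400,300))])
cv2.imwrite("pics/g1.png",c)
```

```text
(no output)
```

View pics/g1.png

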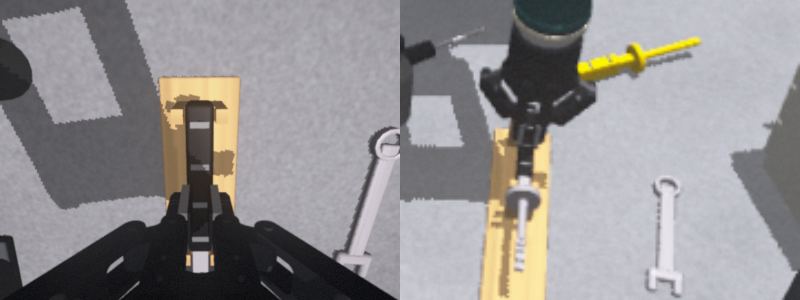

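The fingers are around the handle in both views, so I'll close fully and check the grip.

```bash
python3 -m crank '{"dp":[[0,0,0],[0,0,0],[0,0,0],[0,0,0]],"delta_rot":[[0,0,0],[0,0,0],[0,0,0],[0,0,0]],"claw":[0,0,0,0]}' 80;python3 go.py .505 .274 .06 .243 0
```

```text
time_s: 3.58
position: [0.5157, 0.2773, 0.0544]
tcp_rot: [0.001, -0.121, 0.993, -0.001]
force: [-0.2, -7.1, 9.6]
opening: -0.001
finger_force: 5.0
t 3.58 tcp [0.5157 0.2773 0.0544] F [-0.2 -7.1  9.6] ff 5.0 open -0.001
q [ 0.377  0.52   1.7   -0.003  0.92  -1.434]
dp cm now-axes [ 0.12 -0.06  0.24] target-axes [ 0.12 -0.06  0.24] rot [-0.0022  0.0018 -0.0012]
```

Run:
```python
from h import *
from plant import snapshot
for n in ("wrist","scene","top"):
    s=snapshot(n); np.savez(f"{n}3.npz",**s)
C=cloud(load("wrist3.npz")); 
R=np.array([np.cos(.243),np.sin(.243)]);n=np.array([-R[1],R[0]])
for nm in("wrist3","scene3","top3"):
  C=cloud(load(nm+".npz")).reshape(-1,3); d=C[:,:2]-[.5055,.2743]; x=d@R; y=d@n
  for lo,hi in((-.055,-.04),(-.04,-.02),(-.02,0),(0,.02),(.02,.04),(.04,.053),(.056,.078),(.08,.087),(.1,.14),(.15,.175)):
    k=(x>lo)&(x<hi)&(abs(y)<.03)&(C[:,2]>.03)&(C[:,2]<.12)
    if k.sum()>3: print(nm,lo,k.sum(),"z",np.percentile(C[k,2],[10,50,90]).round(4),"y",np.percentile(y[k],[5,50,95]).round(4))
s=load("wrist3.npz")["frame"]; t=load("scene3.npz")["frame"]
c=np.hstack([cv2.resize(s[200:480,200:440],(400,467)),cv2.resize(t[250:360,370:464],(400,467))])
cv2.imwrite("pics/g2.png",c)
```

```text
wrist3 -0.055 2626 z [0.0495 0.07   0.0727] y [-0.0144  0.0028  0.019 ]
wrist3 -0.04 2575 z [0.06   0.0719 0.073 ] y [-0.0105  0.0032  0.0142]
wrist3 -0.02 3631 z [0.0712 0.0732 0.1188] y [-0.0105  0.0029  0.0126]
wrist3 0 4183 z [0.0786 0.0995 0.1175] y [-0.0124  0.0013  0.0147]
wrist3 0.02 76 z [0.1096 0.1102 0.1186] y [-0.0009  0.0012  0.0033]
wrist3 0.056 345 z [0.0656 0.0664 0.0673] y [-0.0017  0.0013  0.0037]
wrist3 0.08 87 z [0.0651 0.066  0.0666] y [-0.0028  0.0008  0.0048]
scene3 -0.055 5 z [0.0495 0.0714 0.0728] y [-0.0131  0.0047  0.0068]
scene3 -0.04 24 z [0.0312 0.0433 0.0552] y [-0.0173 -0.0139  0.0162]
scene3 0 85 z [0.0707 0.0958 0.1158] y [-0.0133  0.0019  0.0144]
scene3 0.02 116 z [0.0694 0.0859 0.1167] y [-0.0082  0.0001  0.0106]
scene3 0.04 29 z [0.0661 0.0714 0.0739] y [-0.0064  0.0008  0.0086]
scene3 0.056 56 z [0.0576 0.0656 0.0698] y [-0.0125  0.0008  0.0135]
scene3 0.08 21 z [0.0639 0.0754 0.0798] y [-0.016  -0.001   0.0148]
scene3 0.1 57 z [0.0597 0.0631 0.0659] y [-0.0035  0.0005  0.0058]
scene3 0.15 40 z [0.0612 0.0642 0.0655] y [-0.0038  0.0008  0.0053]
top3 -0.055 25 z [0.0403 0.0574 0.0617] y [-0.0187 -0.0145 -0.0077]
top3 -0.02 6 z [0.0505 0.0576 0.0765] y [-0.0124 -0.0072 -0.0069]
top3 0 5 z [0.0556 0.0853 0.1105] y [-0.0162 -0.0134 -0.0075]
top3 0.056 25 z [0.0386 0.059  0.0684] y [-0.0153 -0.0134 -0.009 ]
top3 0.08 7 z [0.0652 0.0697 0.0755] y [-0.0175 -0.0151 -0.012 ]
top3 0.15 24 z [0.0604 0.0629 0.0682] y [-0.0024 -0.0002  0.0044]
```

View pics/g2.png

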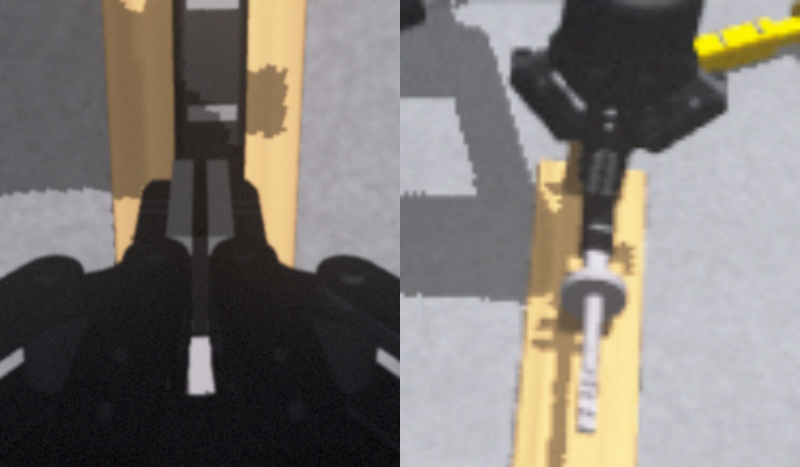

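Run:
```python
from h import *
from plant import r
from scipy.spatial.transform import Rotation as Ro
o=r.get_obs(); q=o["tcp_rot"]; R=Ro.from_quat([*q[1:],q[0]])
C=cloud(load("wrist3.npz")); T=(R.inv().apply(C.reshape(-1,3)-o["position"])*1000).reshape(480,640,3)
for row in range(284,350,6):
    print(row,[tuple(T[row,c].round(0).astype(int)) for c in (290,300,308,314,320,326,332,340,350)])
print(o["position"],o["opening"])
```

```text
284 [(np.int64(-16), np.int64(-17), np.int64(47)), (np.int64(-16), np.int64(-11), np.int64(47)), (np.int64(13), np.int64(-4), np.int64(-17)), (np.int64(14), np.int64(-2), np.int64(-18)), (np.int64(14), np.int64(1), np.int64(-19)), (np.int64(13), np.int64(3), np.int64(-18)), (np.int64(13), np.int64(6), np.int64(-17)), (np.int64(13), np.int64(9), np.int64(-18)), (np.int64(-15), np.int64(19), np.int64(46))]
290 [(np.int64(-20), np.int64(-17), np.int64(47)), (np.int64(-19), np.int64(-11), np.int64(46)), (np.int64(10), np.int64(-4), np.int64(-17)), (np.int64(11), np.int64(-2), np.int64(-18)), (np.int64(11), np.int64(1), np.int64(-18)), (np.int64(10), np.int64(3), np.int64(-17)), (np.int64(11), np.int64(6), np.int64(-18)), (np.int64(11), np.int64(9), np.int64(-18)), (np.int64(-20), np.int64(19), np.int64(47))]
296 [(np.int64(-24), np.int64(-17), np.int64(47)), (np.int64(78), np.int64(1), np.int64(-161)), (np.int64(10), np.int64(-4), np.int64(-22)), (np.int64(10), np.int64(-2), np.int64(-22)), (np.int64(10), np.int64(1), np.int64(-22)), (np.int64(10), np.int64(3), np.int64(-23)), (np.int64(
[... 2708 characters left out ...]
4(-1), np.int64(-54)), (np.int64(10), np.int64(1), np.int64(-54)), (np.int64(11), np.int64(3), np.int64(-54)), (np.int64(11), np.int64(5), np.int64(-54)), (np.int64(7), np.int64(8), np.int64(-48)), (np.int64(6), np.int64(11), np.int64(-47))]
344 [(np.int64(13), np.int64(-8), np.int64(-61)), (np.int64(12), np.int64(-5), np.int64(-59)), (np.int64(9), np.int64(-3), np.int64(-55)), (np.int64(9), np.int64(-1), np.int64(-55)), (np.int64(9), np.int64(1), np.int64(-55)), (np.int64(9), np.int64(3), np.int64(-55)), (np.int64(12), np.int64(5), np.int64(-59)), (np.int64(12), np.int64(7), np.int64(-59)), (np.int64(13), np.int64(10), np.int64(-62))]
[0.51575834 0.27729641 0.05440482] 0.0012386403116823174
```

The wrist depth shows the shut fingertips resting on top of the handle. The tips are at tool z ≈ -18 mm instead of the +11 mm stated, so they sit about 29 mm farther back. I'll back off, open, and go about 29 mm lower. Even if the stated length were right, the tips would still clear the board.

```bash
python3 -m crank '{"dp":[[0,0,-1.5],[0,0,-1.5],[0,0,0],[0,0,0],[0,0,0],[0,0,0],[0,0,0],[0,0,0]],"delta_rot":[[0,0,0],[0,0,0],[0,0,0],[0,0,0],[0,0,0],[0,0,0],[0,0,0],[0,0,0]],"claw":[0,1,6,6,6,6,6,6]}' 60; python3 -m crank '{"dp":[[0,0,1.2],[0,0,1.2],[0,0,1],[0,0,1],[0,0,0],[0,0,0]],"delta_rot":[[0,0,0],[0,0,0],[0,0,0],[0,0,0],[0,0,0],[0,0,0]],"claw":[6,6,6,6,6,6]}'; python3 go.py .505 .274 .06 .243 0
python3 - <<'E'
from h import *
from plant import r,snapshot
from scipy.spatial.transform import Rotation as Ro
o=r.get_obs(); q=o["tcp_rot"]; R=Ro.from_quat([*q[1:],q[0]])
s=snapshot("wrist"); C=cloud(s).reshape(-1,3); T=R.inv().apply(C-o["position"])*1000
k=(abs(T[:,1])>15)&(abs(T[:,1])<55)&(abs(T[:,0])<16)&(T[:,2]>-80)
for lo,hi in((-55,-40),(-40,-30),(-30,-15),(15,30),(30,40),(40,55)):
    m=k&(T[:,1]>lo)&(T[:,1]<hi)&(C[:,2]>.015); print(lo,m.sum(),np.percentile(T[m,2],[1,50,99]).round(0) if m.sum() else "")
E
```

```text
time_s: 4.4
position: [0.5139, 0.2784, 0.0822]
tcp_rot: [-0.001, -0.12, 0.993, -0.0]
force: [-0.0, 0.3, 0.7]
opening: 0.702
finger_force: 0.0
time_s: 4.9
position: [0.5138, 0.2783, 0.0382]
tcp_rot: [-0.001, -0.12, 0.993, -0.0]
force: [-0.7, 0.3, 0.8]
opening: 0.702
finger_force: 0.0
t 4.9 tcp [0.5138 0.2783 0.0382] F [-0.7  0.3  0.8] ff 0.0 open 0.702
q [ 0.378  0.543  1.711 -0.     0.89  -1.434]
dp cm now-axes [-0.04 -0.2  -1.38] target-axes [-0.04 -0.2  -1.38] rot [-0.0003 -0.0019 -0.0018]
-55 4546 [-80. -77. -36.]
-40 2687 [-80. -62. -28.]
-30 1776 [-79. -49. -24.]
15 117 [-80. -77. -72.]
30 4112 [-80. -57. -26.]
40 4646 [-80. -76. -34.]
```

```bash
python3 -m crank '{"dp":[[0,0,0.7],[0,0,0.6],[0,0,0],[0,0,0],[0,0,0],[0,0,0],[0,0,0],[0,0,0],[0,0,0],[0,0,0]],"delta_rot":[[0,0,0],[0,0,0],[0,0,0],[0,0,0],[0,0,0],[0,0,0],[0,0,0],[0,0,0],[0,0,0],[0,0,0]],"claw":[6,6,5,4,3,2,1,0.5,0.5,0.5]}' 80; python3 go.py .505 .274 .06 .243 0
```

```text
time_s: 5.78
position: [0.5147, 0.2787, 0.0264]
tcp_rot: [0.0, -0.12, 0.993, 0.0]
force: [-1.4, -0.3, 5.1]
opening: 0.193
finger_force: 78.5
t 5.78 tcp [0.5147 0.2787 0.0264] F [-1.4 -0.3  5.1] ff 78.5 open 0.193
q [ 0.378  0.559  1.719 -0.     0.863 -1.434]
dp cm now-axes [ 0.06 -0.22 -2.56] target-axes [ 0.06 -0.22 -2.56] rot [ 0.      0.0006 -0.0018]
```

Gripped at 78 N with an opening of 16 mm. The dipstick origin in the tool frame is about (10, 0, -33.6) mm. Now I'll lift.

```bash
python3 -m crank '{"dp":[[0,0,-1],[0,0,-2],[0,0,-3],[0,0,-3],[0,0,-3],[0,0,-3],[0,0,-3],[0,0,0],[0,0,0]],"delta_rot":[[0,0,0],[0,0,0],[0,0,0],[0,0,0],[0,0,0],[0,0,0],[0,0,0],[0,0,0],[0,0,0]],"claw":[0.5,0.5,0.5,0.5,0.5,0.5,0.5,0.5,0.5]}' 100; python3 go.py .4735 .0073 .255 .172 0.5236 .010 0 -.0336
python3 - <<'E'
from h import *
from plant import r,snapshot
o=r.get_obs()
s=snapshot("scene"); np.savez("s4.npz",**s); f=s["frame"].copy()
w=snapshot("wrist"); np.savez("w4.npz",**w)
from scipy.spatial.transform import Rotation as Ro
q=o["tcp_rot"]; R=Ro.from_quat([*q[1:],q[0]])
P=lambda d: o["position"]+R.apply(np.array([.010,0,-.0336])+np.array([-d[0],d[1],-d[2]]))
for d in([-.055,0,.012],[.055,0,.012],[.083,0,.02],[.083,0,-.02],[.18,0,0]):
    print(d,P(d).round(3),proj(s,P(d)).round(1)); 
# rod points in tool frame
for n,S in(("scene",s),("wrist",w)):
    T=R.inv().apply(cloud(S).reshape(-1,3)-o["position"])*1000
    for lo,hi in ((-55,-30),(-55,-42),(-100,-85),(-120,-100),(-145,-125),(-160,-145),(-175,-160)):
        k=(T[:,0]>lo)&(T[:,0]<hi)&(abs(T[:,1])<25)&(T[:,2]<-5)&(T[:,2]>-60)
        if k.sum()>3: print(n,lo,k.sum(),T[k].mean(0).round(1))
    k=(abs(T[:,1])<12)&(T[:,2]<-15)&(T[:,2]>-45)&(T[:,0]<0); print("min x",np.percentile(T[k,0],[0.5,2]) if k.any() else "")
cv2.imwrite("pics/s4.png",cv2.resize(f[130:370,320:520],(500,600),interpolation=cv2.INTER_CUBIC))
E
```

```text
time_s: 6.53
position: [0.5155, 0.279, 0.2081]
tcp_rot: [0.002, -0.12, 0.993, 0.0]
force: [0.5, -0.8, -2.4]
opening: 0.195
finger_force: 97.5
t 6.53 tcp [0.5155 0.279  0.2081] F [ 0.5 -0.8 -2.4] ff 97.5 open 0.195
q [ 0.378  0.341  1.551 -0.     1.246 -1.434]
dp cm now-axes [ 11.38 -25.32  -1.33] target-axes [  8.96 -26.05   3.7 ] rot [-0.0175  0.5274  0.0678]
[-0.055, 0, 0.012] [0.452 0.263 0.253] [[427.9 222.3]]
[0.055, 0, 0.012] [0.559 0.29  0.254] [[426.7 253.1]]
[0.083, 0, 0.02] [0.586 0.296 0.262] [[426.9 259. ]]
[0.083, 0, -0.02] [0.586 0.296 0.222] [[424.4 272.1]]
[0.18, 0, 0] [0.68  0.32  0.242] [[424.2 298.3]]
scene -55 73 [-43.1  -1.9 -42.1]
scene -55 44 [-47.5  -1.7 -40.9]
scene -100 18 [-92.6  -0.8 -38. ]
scene -120 23 [-111.1   -1.5  -37.1]
scene -145 27 [-135.1   -1.   -36.9]
scene -160 21 [-152.3   -0.4  -37. ]
scene -175 30 [-168.2   -0.5  -35.5]
min x [-174.47560183 -172.47965131]
wrist -55 626 [-33.    0.4 -43.3]
min x [-36.33353827 -35.43867269]
```

View pics/s4.png

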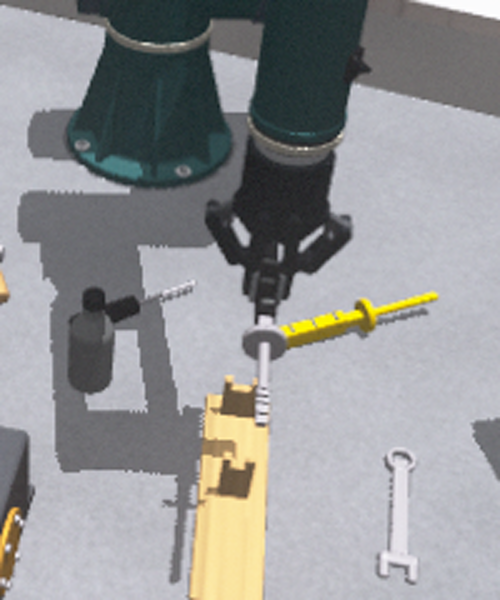

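The tip is seen at (424.8,298.8), against a prediction of (424.2,298.3), so the grasp offset is confirmed. Next I translate to the pre-insert position, then tilt.

```bash
python3 go.py .4487 .0029 .26 .172 0.5236 .010 0 -.0336; python3 -m crank '{"dp":[[1.4,-2.5,-0.2],[1.4,-2.5,-0.2],[1.4,-2.5,-0.2],[1.4,-2.5,-0.2],[1.4,-2.5,-0.2],[1.4,-2.5,-0.2],[1.4,-2.5,-0.2],[1.4,-2.5,-0.2],[1.4,-2.5,-0.2],[1.4,-2.5,-0.2]],"delta_rot":[[0,0,0],[0,0,0],[0,0,0],[0,0,0],[0,0,0],[0,0,0],[0,0,0],[0,0,0],[0,0,0],[0,0,0]],"claw":[0.5,0.5,0.5,0.5,0.5,0.5,0.5,0.5,0.5,0.5]}' 120; python3 go.py .4487 .0029 .26 .172 0.5236 .010 0 -.0336
```

```text
t 6.63 tcp [0.5134 0.2781 0.2051] F [-0.2  0.5 -3.4] ff 97.5 open 0.194
q [ 0.378  0.344  1.554 -0.     1.245 -1.434]
dp cm now-axes [ 13.67 -25.13  -2.05] target-axes [ 11.35 -26.01   4.14] rot [-0.0185  0.5213  0.0674]
time_s: 7.47
position: [0.436, 0.0014, 0.2242]
tcp_rot: [-0.002, -0.12, 0.993, 0.0]
force: [1.5, -0.1, -1.7]
opening: 0.185
finger_force: 119.8
t 7.47 tcp [0.436  0.0014 0.2242] F [ 1.5 -0.1 -1.7] ff 119.8 open 0.185
q [-0.155  0.109  1.824 -0.     1.212 -1.967]
dp cm now-axes [-0.46 -0.1  -0.17] target-axes [-0.32 -0.07 -0.37] rot [-0.0168  0.5194  0.0681]
```

```bash
python3 -m crank '{"dp":[[0,0,0],[0,0,0],[0,0,0],[0,0,0],[0,0,0],[0,0,0],[0,0,0],[0,0,0]],"delta_rot":[[0,0.075,0.009],[0,0.075,0.009],[0,0.075,0.009],[0,0.075,0.009],[0,0.075,0.009],[0,0.075,0.009],[0,0.075,0.009],[0,0,0]],"claw":[0.5,0.5,0.5,0.5,0.5,0.5,0.5,0.5]}' 120; python3 go.py .4487 .0029 .26 .172 0.5236 .010 0 -.0336
```

```text
time_s: 8.13
position: [0.4386, 0.0026, 0.2224]
tcp_rot: [-0.261, -0.085, 0.961, -0.031]
force: [0.1, 0.0, -2.5]
opening: 0.187
finger_force: 120.2
t 8.13 tcp [0.4386 0.0026 0.2224] F [ 0.1  0.  -2.5] ff 120.2 open 0.187
q [-0.04   0.448  1.484 -0.126  1.728 -1.775]
dp cm now-axes [ 0.02 -0.15 -0.39] target-axes [ 0.01 -0.15 -0.39] rot [-0.0176 -0.0088  0.0006]
```

```bash
python3 -m crank '{"dp":[[0,-0.15,-0.39],[0,0,0],[0,0,0]],"delta_rot":[[-0.0176,-0.0088,0],[0,0,0],[0,0,0]],"claw":[0.5,0.5,0.5]}' 120; python3 go.py .4487 .0029 .26 .172 0.5236 .010 0 -.0336
cat > al.py <<'E'
from h import *
from plant import r,snapshot
M=np.array([.6535,.0385,.14]); yaw,p=.172,np.pi/6
z=np.array([-np.cos(yaw)*np.cos(p),-np.sin(yaw)*np.cos(p),np.sin(p)]); y=np.array([-np.sin(yaw),np.cos(yaw),0]); x=np.cross(y,z)
B=np.c_[x,y,z]
import sys
for n in("scene","top"):
    s=snapshot(n); np.savez(n+sys.argv[1]+".npz",**s)
    L=(cloud(s).reshape(-1,3)-M)@B*1000
    print(n)
    for lo,hi in((-24,-14),(-14,-8),(-8,-1),(30,40),(50,65),(65,80),(80,95),(95,110),(110,125),(125,140),(140,150)):
        k=(L[:,2]>lo)&(L[:,2]<hi)&(abs(L[:,0])<22)&(abs(L[:,1])<30)
        if k.sum()>2: print(lo,k.sum(),"med",np.median(L[k],0).round(1),"y ext",np.percentile(L[k,1],[3,97]).round(1),"x max",np.percentile(L[k,0],[3,97]).round(1))
E
python3 al.py 5
```

```text
time_s: 8.38
position: [0.44, 0.0009, 0.2298]
tcp_rot: [-0.253, -0.083, 0.964, -0.022]
force: [-0.9, -0.8, -1.6]
opening: 0.186
finger_force: 120.2
t 8.38 tcp [0.44   0.0009 0.2298] F [-0.9 -0.8 -1.6] ff 120.2 open 0.186
q [-0.056  0.432  1.481 -0.113  1.73  -1.787]
dp cm now-axes [-0.26  0.05  0.3 ] target-axes [-0.27  0.05  0.3 ] rot [-0.0005  0.0095 -0.0009]
scene
-24 49 med [ 11.8   3.  -18.9] y ext [-10.8  14.1] x max [ 3.2 16.5]
-14 36 med [ 13.    3.  -11.4] y ext [-13.3  15.5] x max [ 3.6 17.8]
-8 42 med [14.4  3.  -4.1] y ext [-15.3  15.8] x max [ 0.3 20.2]
50 11 med [ 6.3 -0.9 62.9] y ext [-6.  3.] x max [ 1.5 10.3]
65 25 med [ 7.  -1.5 72.9] y ext [-5.9  3.6] x max [ 2.7 10. ]
80 25 med [ 7.8 -0.8 87.1] y ext [-5.4  3.7] x max [ 3.6 12. ]
95 26 med [  7.8  -0.5 101.6] y ext [-5.5  3.4] x max [ 3.5 11. ]
110 26 med [  7.8  -0.3 118.4] y ext [-5.5  3.7] x max [ 3.  10.8]
125 20 med [  7.4  -0.8 132.7] y ext [-5.2  3.2] x max [ 5.6 12.4]
140 18 med [  8.5  -0.7 144.1] y ext [-6.   3.9] x max [ 4.7 12.9]
top
```

```bash
python3 -m crank '{"dp":[[-1,0.15,0.27],[-2,0,0],[-2.2,0,0],[0,0,0],[0,0,0],[0,0,0]],"delta_rot":[[0,0.0095,0],[0,0,0],[0,0,0],[0,0,0],[0,0,0],[0,0,0]],"claw":[0.5,0.5,0.5,0.5,0.5,0.5]}' 120; python3 go.py .4914 .0104 .235 .172 0.5236 .010 0 -.0336; python3 al.py 6
python3 - <<'E'
from h import *
f=load("scene6.npz")["frame"]; cv2.imwrite("pics/s6.png",cv2.resize(f[210:330,250:370],(600,600),interpolation=cv2.INTER_CUBIC))
E
```

```text
time_s: 8.98
position: [0.4828, 0.0103, 0.201]
tcp_rot: [-0.259, -0.083, 0.962, -0.023]
force: [-0.6, -0.6, -1.8]
opening: 0.187
finger_force: 120.2
t 8.98 tcp [0.4828 0.0103 0.201 ] F [-0.6 -0.6 -1.8] ff 120.2 open 0.187
q [-0.036  0.526  1.4   -0.106  1.731 -1.769]
dp cm now-axes [-0.03 -0.14 -0.01] target-axes [-0.03 -0.14 -0.01] rot [-0.0009 -0.0027 -0.0001]
scene
-24 48 med [ 11.8   2.9 -18.6] y ext [-11.   13.7] x max [ 1.4 16.7]
-14 36 med [ 12.3   3.9 -11.1] y ext [-13.4  14.6] x max [ 0.4 18.3]
-8 43 med [13.9  2.4 -4.4] y ext [-15.3  16.7] x max [ 3.3 20.3]
30 13 med [ 2.2  1.7 34.9] y ext [-3.   5.8] x max [0.1 6.9]
50 26 med [ 4.1  2.1 56.3] y ext [-4.1  5.8] x max [-1.7  7.9]
65 25 med [ 4.7  2.  72.1] y ext [-2.6  5.9] x max [-0.4  7.1]
80 25 med [ 3.8  2.1 87.4] y ext [-3.9  5.4] x max [-1.1  7. ]
95 103 med [ 10.    2.8 101.1] y ext [-16.9  19.4] x max [-12.1  20.6]
110 29 med [  5.5   2.  118.1] y ext [-5.   7.2] x max [-0.3 10.1]
125 46 med [  7.9   2.7 133.3] y ext [-6.5  9.5] x max [-4.7 14.3]
140 36 med [ 11.8   2.3 144.6] y ext [-7.   9.5] x max [-3.6 14.9]
top
```

View pics/s6.png

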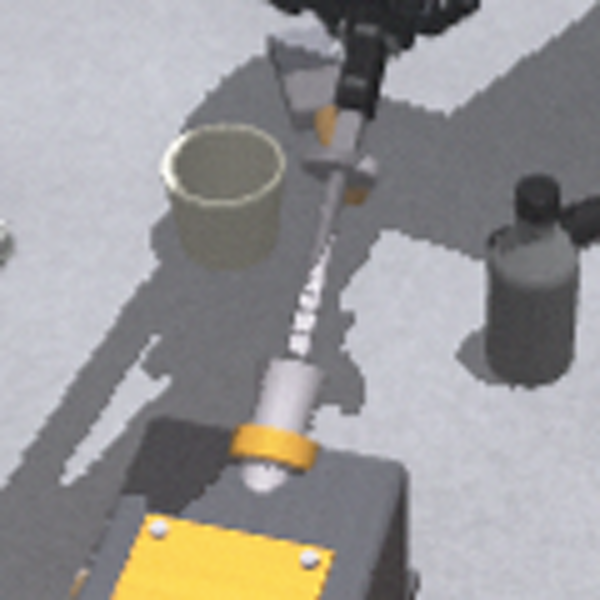

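The blade is on line with the tube, its tip at crop (298,352) just short of the mouth at (295,365). I'll insert while watching the force.

```bash
python3 -m crank '{"dp":[[-1,-0.05,0],[-1,0,0],[-1,0,0],[-1,0,0],[-1,0,0],[0,0,0]],"delta_rot":[[0,0,0],[0,0,0],[0,0,0],[0,0,0],[0,0,0],[0,0,0]],"claw":[0.5,0.5,0.5,0.5,0.5,0.5]}' 120; python3 go.py .5792 .0256 .1835 .172 0.5236 .010 0 -.0336
```

```text
time_s: 9.58
position: [0.5276, 0.0174, 0.1742]
tcp_rot: [-0.259, -0.083, 0.962, -0.023]
force: [0.7, -0.6, -2.8]
opening: 0.186
finger_force: 120.2
t 9.58 tcp [0.5276 0.0174 0.1742] F [ 0.7 -0.6 -2.8] ff 120.2 open 0.186
q [-0.024  0.611  1.311 -0.1    1.736 -1.758]
dp cm now-axes [-5.06 -0.08 -0.07] target-axes [-5.06 -0.08 -0.06] rot [-0.0009 -0.0018  0.0001]
```

No contact force. I'll continue.

```bash
python3 -m crank '{"dp":[[-1,0,0],[-1,0,0],[-1,0,0],[-0.8,0,0],[-0.5,0,0],[-0.3,0,0],[0,0,0]],"delta_rot":[[0,0,0],[0,0,0],[0,0,0],[0,0,0],[0,0,0],[0,0,0],[0,0,0]],"claw":[0.5,0.5,0.5,0.5,0.5,0.5,0.5]}' 120; python3 go.py .5792 .0256 .1835 .172 0.5236 .010 0 -.0336
```

```text
time_s: 10.17
position: [0.5655, 0.024, 0.1524]
tcp_rot: [-0.259, -0.083, 0.962, -0.023]
force: [1.1, -0.4, -2.3]
opening: 0.185
finger_force: 120.2
t 10.17 tcp [0.5655 0.024  0.1524] F [ 1.1 -0.4 -2.3] ff 120.2 open 0.185
q [-0.014  0.684  1.225 -0.096  1.75  -1.75 ]
dp cm now-axes [-0.64 -0.08 -0.02] target-axes [-0.64 -0.08 -0.02] rot [-0.001  -0.0022 -0.0001]
```

```bash
python3 -m crank '{"dp":[[-0.3,0,0],[-0.2,0,0],[-0.2,0,0],[-0.1,0,0],[0,0,0],[0,0,0],[0,0,0]],"delta_rot":[[0,0,0],[0,0,0],[0,0,0],[0,0,0],[0,0,0],[0,0,0],[0,0,0]],"claw":[0.5,0.5,0.5,0.5,0.5,0.5,0.5]}' 120; python3 go.py .5792 .0256 .1835 .172 0.5236 .010 0 -.0336
```

```text
time_s: 10.75
position: [0.5681, 0.0245, 0.1513]
tcp_rot: [-0.263, -0.083, 0.961, -0.023]
force: [-10.5, -1.2, 9.0]
opening: 0.184
finger_force: 120.8
t 10.75 tcp [0.5681 0.0245 0.1513] F [-10.5  -1.2   9. ] ff 120.8 open 0.184
q [-0.013  0.693  1.213 -0.096  1.761 -1.748]
dp cm now-axes [-0.36 -0.09  0.01] target-axes [-0.36 -0.09  0.02] rot [-0.0008 -0.0099 -0.0007]
```

Axial contact of about 14 N. I'll push a little more and check the collar gap with depth.

```bash
python3 -m crank '{"dp":[[-0.3,0,0],[-0.2,0,0],[0,0,0],[0,0,0],[0,0,0]],"delta_rot":[[0,0,0],[0,0,0],[0,0,0],[0,0,0],[0,0,0]],"claw":[0.5,0.5,0.5,0.5,0.5]}' 120; python3 go.py .5792 .0256 .1835 .172 0.5236 .010 0 -.0336
python3 - <<'E'
from h import *
from plant import snapshot
s=snapshot("scene"); f=s["frame"]; cv2.imwrite("pics/s7.png",cv2.resize(f[255:315,275:335],(600,600),interpolation=cv2.INTER_CUBIC))
E
```

```text
time_s: 11.17
position: [0.5679, 0.0245, 0.1515]
tcp_rot: [-0.267, -0.082, 0.96, -0.023]
force: [-23.4, -4.6, 22.4]
opening: 0.19
finger_force: 121.7
t 11.17 tcp [0.5679 0.0245 0.1515] F [-23.4  -4.6  22.4] ff 121.7 open 0.19
q [-0.012  0.699  1.205 -0.097  1.772 -1.747]
dp cm now-axes [-0.38 -0.09  0.01] target-axes [-0.38 -0.09  0.02] rot [-0.0006 -0.0197 -0.0013]
```

View pics/s7.png

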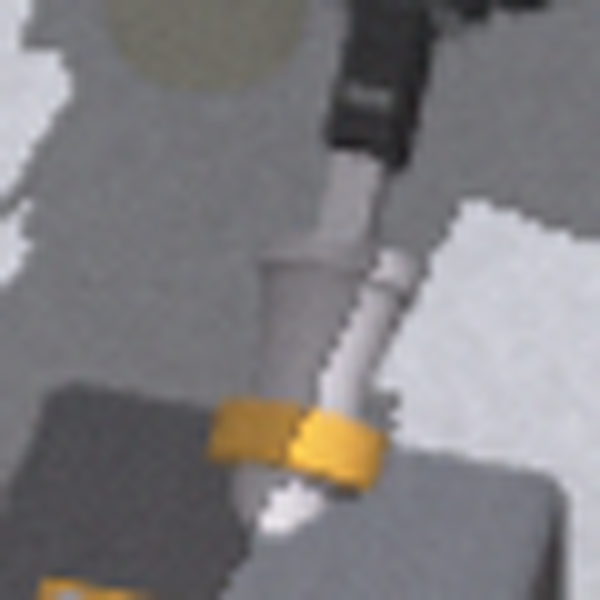

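The collar at (335,265) sits flush on the flared mouth, with no further travel under 33 N, so it is home. Now I'll draw it out along the axis.

```bash
python3 -m crank '{"dp":[[0.7,0,0],[0.8,0,0],[1.5,0,0],[2,0,0],[2,0,0],[2,0,0],[2,0,0],[2,0,0],[2,0,0],[0,0,0]],"delta_rot":[[0,0,0],[0,0,0],[0,0,0],[0,0,0],[0,0,0],[0,0,0],[0,0,0],[0,0,0],[0,0,0],[0,0,0]],"claw":[0.5,0.5,0.5,0.5,0.5,0.5,0.5,0.5,0.5,0.5]}' 120; python3 go.py .428 -.204 .25 -.445 0 .010 0 -.0336
```

```text
time_s: 12.05
position: [0.4462, 0.0034, 0.2238]
tcp_rot: [-0.258, -0.083, 0.962, -0.023]
force: [-0.1, 0.1, -1.4]
opening: 0.189
finger_force: 120.2
t 12.05 tcp [0.4462 0.0034 0.2238] F [-0.1  0.1 -1.4] ff 120.2 open 0.189
q [-0.049  0.453  1.467 -0.113  1.734 -1.781]
dp cm now-axes [  3.53 -20.7    2.93] target-axes [ -8.28 -19.5    0.74] rot [-0.1632 -0.5073  0.6022]
```

```bash
python3 -m crank '{"dp":[[0.44,-2.59,0.37],[0.44,-2.59,0.37],[0.44,-2.59,0.37],[0.44,-2.59,0.37],[0.44,-2.59,0.37],[0.44,-2.59,0.37],[0.44,-2.59,0.37],[0.44,-2.59,0.37],[0,0,0]],"delta_rot":[[0,0,0],[0,0,0],[0,0,0],[0,0,0],[0,0,0],[0,0,0],[0,0,0],[0,0,0],[0,0,0]],"claw":[0.5,0.5,0.5,0.5,0.5,0.5,0.5,0.5,0.5]}' 120; python3 -m crank '{"dp":[[0,0,0],[0,0,0],[0,0,0],[0,0,0],[0,0,0],[0,0,0],[0,0,0],[0,0,0],[0,0,0]],"delta_rot":[[-0.0204,-0.0634,0.0753],[-0.0204,-0.0634,0.0753],[-0.0204,-0.0634,0.0753],[-0.0204,-0.0634,0.0753],[-0.0204,-0.0634,0.0753],[-0.0204,-0.0634,0.0753],[-0.0204,-0.0634,0.0753],[-0.0204,-0.0634,0.0753],[0,0,0]],"claw":[0.5,0.5,0.5,0.5,0.5,0.5,0.5,0.5,0.5]}'; python3 go.py .428 -.204 .105 -.445 0 .010 0 -.0336
```

```text
time_s: 12.8
position: [0.44, -0.2129, 0.2134]
tcp_rot: [-0.258, -0.081, 0.962, -0.024]
force: [0.3, 0.1, -1.9]
opening: 0.19
finger_force: 120.2
time_s: 13.55
position: [0.4373, -0.2073, 0.214]
tcp_rot: [0.0, 0.222, 0.975, 0.0]
force: [-1.0, 0.9, -1.6]
opening: 0.188
finger_force: 120.1
t 13.55 tcp [ 0.4373 -0.2073  0.214 ] F [-1.   0.9 -1.6] ff 120.1 open 0.188
q [-5.860e-01  1.900e-01  1.751e+00  1.000e-03  1.200e+00 -1.709e+00]
dp cm now-axes [-1.000e-02 -1.100e-01  1.426e+01] target-axes [-1.000e-02 -1.000e-01  1.426e+01] rot [ 0.0009  0.0002 -0.0037]
```

```bash
python3 -m crank '{"dp":[[0,-0.1,2],[0,0,2.5],[0,0,2.5],[0,0,2.5],[0,0,2.5],[0,0,2],[0,0,0],[0,0,0],[0,0,0]],"delta_rot":[[0,0,0],[0,0,0],[0,0,0],[0,0,0],[0,0,0],[0,0,0],[0,0,0],[0,0,0],[0,0,0]],"claw":[0.5,0.5,0.5,0.5,0.5,0.5,0.5,0.5,0.5]}' 120
python3 go.py .428 -.204 .105 -.445 0 .010 0 -.0336
python3 - <<'E'
from h import *
from plant import r,snapshot
from scipy.spatial.transform import Rotation as Ro
o=r.get_obs(); q=o["tcp_rot"]; R=Ro.from_quat([*q[1:],q[0]]); print(o["dq"].round(4))
for n in("scene","top"):
    C=cloud(snapshot(n)).reshape(-1,3); T=R.inv().apply(C-o["position"])*1000
    for lo,hi in ((-95,-81),(-110,-95),(-130,-110),(-150,-130),(-160,-150),(-175,-160),(-185,-175)):
        k=(T[:,0]>lo)&(T[:,0]<hi)&(abs(T[:,1])<25)&(T[:,2]<-10)&(T[:,2]>-70)
        if k.sum()>2: print(n,lo,k.sum(),np.median(T[k],0).round(1),"zmin",np.percentile(T[k,2],10).round(1))
    k=(C[:,2]>.07)&(np.hypot(C[:,0]-.591,C[:,1]+.281)<.05)
    if k.any(): print("tip region max radial pt",C[k][np.argmax(C[k,:2]@[.9,-.43])].round(4))
E
```

```text
time_s: 14.3
position: [0.4398, -0.2095, 0.0745]
tcp_rot: [-0.0, 0.22, 0.976, -0.0]
force: [-0.2, -0.5, -1.8]
opening: 0.185
finger_force: 120.1
t 14.3 tcp [ 0.4398 -0.2095  0.0745] F [-0.2 -0.5 -1.8] ff 120.1 open 0.185
q [-5.860e-01  3.810e-01  1.901e+00 -1.000e-03  8.590e-01 -1.713e+00]
dp cm now-axes [ 0.31 -0.01  0.31] target-axes [ 0.31 -0.01  0.31] rot [-0.0003 -0.0004  0.0014]
[-0.0041 -0.0218 -0.0036  0.0017 -0.0079  0.0028]
scene -95 34 [-82.4   3.3 -37.4] zmin -42.2
scene -110 19 [-103.1    2.3  -36.6] zmin -40.4
scene -130 23 [-120.6    3.9  -37. ] zmin -40.1
scene -150 26 [-141.3    2.3  -37.3] zmin -38.6
scene -160 11 [-155.4    0.2  -35.6] zmin -39.1
scene -175 20 [-167.2    2.4  -35.8] zmin -39.0
tip region max radial pt [ 0.5994 -0.2802  0.1105]
top -160 11 [-156.3   -4.1  -37.3] zmin -39.0
top -175 15 [-165.7   -2.5  -38.1] zmin -39.6
tip region max radial pt [ 0.5938 -0.2886  0.1079]
```

The rod is level in the tool frame, and its tip is about 5 mm from the tray centre at roughly 0.107 m height. I'll let it settle, then hand in.

```bash
python3 -m crank '{"dp":[[0,0,0],[0,0,0],[0,0,0],[0,0,0],[0,0,0],[0,0,0]],"delta_rot":[[0,0,0],[0,0,0],[0,0,0],[0,0,0],[0,0,0],[0,0,0]],"claw":[0.5,0.5,0.5,0.5,0.5,0.5]}' 120; python3 -c "
from plant import r
print(r.get_obs()['dq'].round(4)); print(r.close_job())"
```

```text
time_s: 14.9
position: [0.4387, -0.2091, 0.074]
tcp_rot: [-0.0, 0.221, 0.975, 0.0]
force: [-0.2, -0.9, -1.7]
opening: 0.188
finger_force: 120.1
[ 0.0007  0.0027  0.0009 -0.0015 -0.0017 -0.001 ]
the job is handed in; nothing more can be done
None
```

The job is handed in at 14.9 s, with no verdict returned: the dipstick was pushed home in the tube, drawn right out, and is held level with its marked face up and its tip about 5 mm from the drip tray's centre, about 10.5 cm above the bench.

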